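# Raking light on an excavated nail

## Robot

A 6-joint arm with a two-finger parallel gripper is mounted at the origin on the work surface. World frame = base frame: x ahead of the robot, y to its left, z up, the work surface at z = 0. Lengths are in m, angles in rad, forces in N, time in s.
With the tool pointing down it reaches from about 0.15 to 0.775 m from the base axis. Payload 6.1 kg.
Tool frame: the origin (TCP) lies on the mounting face of the last link; the fingertips stand 173 mm ahead of it and the grasp point (between the pads) lies 155 mm ahead of it; z points along the fingers, y is the line along which they close (so a half turn about z gives the same grasp; the last joint's range is limited). The gripper opens to 85 mm and grips with 20 to 120 N. Pads are 22 mm wide; open, the fingers measure 114 mm over their backs; the gripper's body (76 mm by 85 mm) begins 54 mm behind the grasp point. The pads swing forward as they close: fully open they stand 13 mm farther back than shut.
Start: joints at [-1.272, 0.126, -0.04, 1.405, 0, 1.571], TCP at [0.155, -0.502, 0.405] pointing down, gripper open.
Joint ranges: [-2.72, 2.72], [-0.95, 1.95], [-1.27, 1.35], [-1.78, 2.02], [-1.46, 1.47], [-3.14, 3.14]. Speed limits (rad/s): [2.39, 2.39, 3.01, 3.14, 3.14, 3.14].

## Interface

Orientations are given as a unit quaternion [w, x, y, z].
In Python, from plant import arm gives the robot as it stands. Calls block until the motion is done:
- arm.move_pose(position, orientation): joint-space move of the TCP to a pose.
- arm.line_to(position, frame=None, speed=0.15, max_force=None): straight line of the TCP; frame=None keeps the orientation; speed is the mean speed in m/s. With max_force (N) it stops when the force on the tool has changed by that much, and returns True; else False.
- arm.move_joints(angles): joint-space move.
- arm.set_gripper(opening): finger opening in m; the grip force is fixed at half the most; returns when the fingers have stopped.
- arm.dwell(seconds).
- arm.inverse_kinematics(position, orientation): joint angles nearest the present ones, or None.
- arm.get_state(): the state.
- arm.snapshot(name): name is "scene" or "top" or "wrist"; returns a dict with "image" (384x512x3 uint8, blue, green, red), "camera_matrix" (3x3 intrinsics, pixels), "R" (3x3) and "t" (3): a world point X has camera coordinates R X + t; the wrist camera has in their place "hand_eye" (4x4, takes a point from camera to tool coordinates, whose origin is the TCP and whose axes are the flange's). Camera axes: x right, y down, z forward; pixel columns grow to the right and rows downward; lengths in m; the calibration is good to about 2 mm. A picture is of the moment at which its call begins: read the wrist's pose just before it. There is no depth.
A pose or a line that the arm cannot do raises arm.MotionError and nothing moves.
- arm.sign_off(): hands the job in; it is judged then, once.
The state is a dict: "time": time; "joint_positions": joint angles; "joint_vel": joint speeds; "joint_torque": joint torques, N m; "position": TCP position; "tcp_rot": TCP orientation; "contact_force": force on the tool from outside, world axes, zero at the start; "wrist_torque": the same for the moment, N m; "grip_width": finger opening in m; "finger_force": force on a finger pad.
Only numpy, scipy, OpenCV 4.12 (cv2) and the standard library are available. Lean on these libraries where they do the work, as an engineer would, in place of code of your own. Each camera call takes 0.05 s, during which the arm holds its last target. There are 200 camera calls.

## Task

Slide the white specimen tray under the lips of the black viewing frame, blue tab outermost, until it is fully home against the back stop, and leave it there. Then draw the torch out of its holder, turn it to slant about halfway between upright and level, and hold it up in the air with its lens about 10 cm from the iron nail on the tray and its beam pointing at the nail, touching nothing but the gripper; finish while still holding it there. Leave the jar, the bowl and the beaker where they are.

Things in the scene. Friction and masses are not known exactly. Their poses are not given: they have to be found in the camera images.
- tray: loose white slab 120 (x) x 70 (y) x 6 mm, 130-250 g, flat on the bench. Origin: centre of underside, z up. Grip: upright blue tab, 30 (x) x 12 (y) mm, centred at x = -43, y = 0, from z = 6 to 42 mm; pinch it across y from above. All else on top (grey pad, rusty nail) stays below z = 22 mm. Its +x edge goes into the frame first.
- specimen (a point): middle of the rusty nail fixed on the tray (nail about 50 mm long, 8 mm thick, lying along the tray's y); this point is at x = 15, y = 0, z = 12 mm in the tray's frame.
- frame: black flat U fixed on the bench, open to its -x (the robot's side), no floor: the tray slides in on the bench along +x. Origin and axes: those of the tray when fully home. Walls x -22 to 65, inner faces y +-36.5, outer +-48.5, 14 mm high; 8 mm inward lips leave a 9 mm gap over the bench. Flared guides x -40 to -22, 9 mm high, 95 mm apart at the mouth. Stop at x 60.5. The tab stays outside.
- torch: round inspection torch 160 mm long, 110-220 g, standing lens down in the holder. Origin: centre of its lens (lower end); z runs lens to tail, so the beam points along -z. Metal head 34 mm wide, z 0 to 36 mm; black handle 26 mm wide, z 36 to 160 mm; red tail end. Centre of mass about z = 70 mm. Its yaw means nothing. Grip it 20 to 35 mm below the tail end.
- holder: grey block 75 x 75 x 50 mm high, fixed to the bench, with one round blind hole in the middle of its top, 38 mm wide, 45 mm deep (floor 5 mm above the bench). Origin: centre of its underside, z up. The torch stands in the hole and comes out straight up.
- jar: amber specimen jar with black lid, 60 mm wide, 85 mm high, loose; origin at the centre of its underside. Bystander.
- bowl: green bowl, 100 mm wide, 50 mm high, loose; origin at the centre of its underside. Bystander.
- beaker: clear glass beaker, 68 mm wide, 85 mm high, loose; origin at the centre of its underside. Bystander.

How it is judged:
By the outcome, as a careful person would: the job done as asked, in the order asked, and still so for the second after the job is handed in, while the arm keeps its last pose, push and grip.
It also fails if it takes over 58 s, if anything falls off the work surface, if the arm or the gripper's body presses on something with over 40 N, if the wrist force passes 120 N, or if a joint passes its speed limit or range.

## Working session

There is one attempt and no reset: what is moved stays moved. The work goes in short steps, each a Python script; the robot and the scene stay as the last script left them, time stands still between calls to the robot, and variables do not carry over. Pictures are saved under pics/ and viewed, at most 10 in all, crops included, and the job is handed in when it is done.

```bash
mkdir -p pics; ls; python3 - <<'E'
from plant import arm
import cv2,numpy as np
for n in ("scene","top"):
    s=arm.snapshot(n); cv2.imwrite(f"pics/{n}0.png",s["image"]); np.savez(f"pics/{n}0.npz",**s)
    print(n,s["camera_matrix"].round(1).tolist(),s["R"].round(3).tolist(),s["t"].round(3).tolist())
s=arm.get_state();print(s)
E
```

```text
pics
plant.py
scene [[348.7, 0.0, 259.1], [0.0, 348.7, 190.3], [0.0, 0.0, 1.0]] [[-0.692, 0.722, 0.008], [0.573, 0.556, -0.602], [-0.439, -0.412, -0.798]] [0.373, -0.325, 1.193]
top [[388.9, 0.0, 254.4], [0.0, 388.9, 191.0], [0.0, 0.0, 1.0]] [[-0.011, -1.0, 0.001], [-0.975, 0.01, -0.221], [0.221, -0.003, -0.975]] [0.065, 0.594, 0.911]
{'time': 0.1, 'joint_positions': array([-1.27199117e+00,  1.26345249e-01, -4.04911760e-02,  1.40540515e+00,
       -7.61713291e-06,  1.57080128e+00]), 'joint_vel': array([ 5.05140970e-04, -2.17832103e-03,  3.73906748e-03,  1.89203732e-05,
        1.21897959e-03, -6.97851480e-04]), 'joint_torque': array([-1.75447149e-03, -4.36902165e+01,  3.53609598e+01,  1.36348532e-02,
        5.52189044e-05,  6.25041267e-06]), 'position': array([ 0.15451501, -0.5016304 ,  0.404     ]), 'tcp_rot': array([-7.14006204e-04,  9.88860290e-01,  1.48844904e-01, -1.11328496e-04]), 'contact_force': array([ 1.02131652, -0.18216271,  0.512164  ]), 'wrist_torque': array([-0.00860422, -0.00513837, -0.0514242 ]), 'finger_force': 0.0, 'grip_width': 0.08529474369257814}
```

View pics/scene0.png

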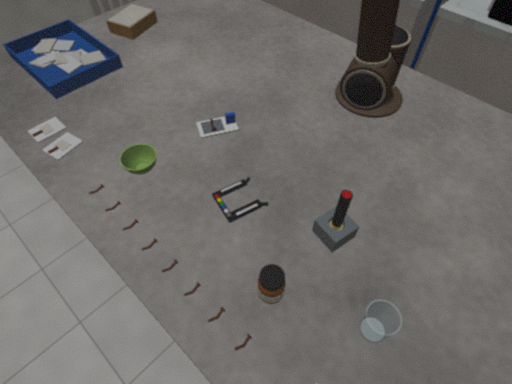

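View pics/top0.png

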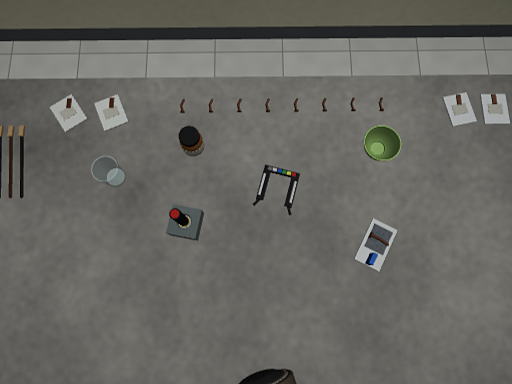

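The scene view shows the tray at (217,126), the frame at (238,200), the torch and holder at (337,225), the jar at (271,283), the beaker at (380,322) and the bowl at (138,158). In the top view the tray is at (377,245), the frame at (278,188), the holder at (186,222), the torch tail at (175,214), the jar at (191,140), the beaker at (108,170) and the bowl at (382,143).

Next I'll get rough positions, then a closer look with the wrist camera.

```bash
cat > h.py <<'E'
import numpy as np,cv2
from scipy.spatial.transform import Rotation as Rn
def q2R(q): return Rn.from_quat([q[1],q[2],q[3],q[0]]).as_matrix()
def R2q(R): q=Rn.from_matrix(R).as_quat(); return [q[3],q[0],q[1],q[2]]
def down(a):
    "tool down, finger closing line (tool y) at world yaw a"
    y=np.array([np.cos(a),np.sin(a),0]); z=np.array([0,0,-1.]); return np.c_[np.cross(y,z),y,z]
def cam(s):
    if "R" in s: R=np.array(s["R"]); return np.array(s["camera_matrix"]),R,np.array(s["t"])
    T=np.eye(4);T[:3,:3]=q2R(s["q"]);T[:3,3]=s["p"]
    W=np.linalg.inv(T@s["hand_eye"]); return s["camera_matrix"],W[:3,:3],W[:3,3]
def ray(s,uv):
    K,R,t=cam(s); uv=np.atleast_2d(uv).astype(float)
    d=(np.linalg.inv(K)@np.c_[uv,np.ones(len(uv))].T).T@R
    return -R.T@t,d
def onz(s,uv,z):
    o,d=ray(s,uv); return o+d*((z-o[2])/d[:,2])[:,None]
def proj(s,X):
    K,R,t=cam(s); c=np.atleast_2d(X)@R.T+t; u=c@K.T; return u[:,:2]/u[:,2:]
def wrist(arm,name):
    st=arm.get_state(); s=dict(arm.snapshot("wrist")); s["p"]=st["position"]; s["q"]=st["tcp_rot"]
    cv2.imwrite(f"pics/{name}.png",s["image"]); np.savez(f"pics/{name}.npz",**s); return s
def load(n): return dict(np.load(f"pics/{n}.npz"))
E
python3 - <<'E'
from h import *
s=load("top0"); im=s["image"]
hsv=cv2.cvtColor(im,cv2.COLOR_BGR2HSV)
pts={"traycorners":((377,245),.006),"tab":((372,258),.042),"framebackL":((264,167),.014),"framebackR":((300,173),.014),"footL":((258,203),.009),"footR":((290,211),.009),"holder":((186,222),.05),"tail":((175,214),.165),"jarlid":((189,133),.085),"bowl":((382,138),.05),"beakerbase":((116,177),0.0),"beakertop":((104,167),.085)}
for k,(uv,z) in pts.items(): print(k,onz(s,uv,z)[0].round(3))
from plant import arm
print(arm.snapshot("wrist")["hand_eye"].round(3),arm.snapshot("wrist")["camera_matrix"].round(1))
E
```

```text
traycorners [ 0.461 -0.257  0.006]
tab [ 0.426 -0.231  0.042]
framebackL [0.672 0.032 0.014]
framebackR [ 0.654 -0.064  0.014]
footL [0.574 0.05  0.009]
footR [ 0.552 -0.034  0.009]
holder [0.52  0.231 0.05 ]
tail [0.521 0.236 0.165]
jarlid [0.743 0.224 0.085]
bowl [ 0.738 -0.279  0.05 ]
beakerbase [0.652 0.433 0.   ]
beakertop [0.655 0.434 0.085]
[[ 0.001 -0.963 -0.271  0.069]
 [ 1.     0.     0.001 -0.   ]
 [-0.001 -0.271  0.963  0.031]
 [ 0.     0.     0.     1.   ]] [[292.7   0.  254.4]
 [  0.  292.7 194.5]
 [  0.    0.    1. ]]
```

```bash
python3 - <<'E'
from h import *
from plant import arm
for n,x,y,z,psi in (("w_tray",.455,-.25,.29,-.64),("w_frame",.60,-.01,.30,-.19),("w_torch",.50,.233,.40,0.2)):
    arm.move_pose([x,y,z],R2q(down(psi-np.pi/2))); wrist(arm,n)
print(arm.get_state()["time"],arm.get_state()["joint_positions"])
cv2.imwrite("pics/m1.png",cv2.resize(np.hstack([load("w_tray")["image"],load("w_frame")["image"]]),(800,300),interpolation=cv2.INTER_AREA))
E
```

```text
6.3083 [ 4.33926393e-01  1.77135083e-01  8.85617269e-03  1.40354855e+00
 -3.57211985e-04 -2.90561119e+00]
```

View pics/w_frame.png

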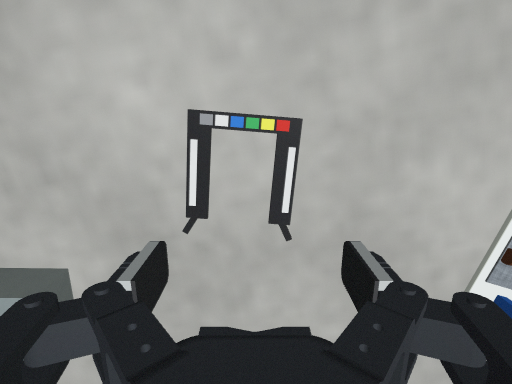

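View pics/w_tray.png

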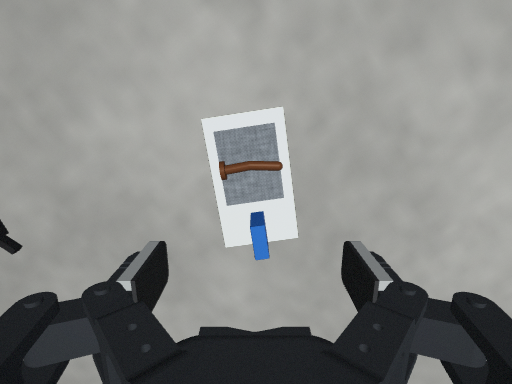

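The frame view shows the U's outer back corners at (188,110) and (302,119), with wall front ends near (186,217) and (290,224). The tray view shows corners near (202,120), (284,107), (298,238) and (226,247), with the tab top at about (261,245).

```bash
python3 - <<'E'
from h import *
def quad(mask,box):
    m=np.zeros_like(mask); x0,y0,x1,y1=box; m[y0:y1,x0:x1]=mask[y0:y1,x0:x1]
    c=max(cv2.findContours(m,cv2.RETR_EXTERNAL,cv2.CHAIN_APPROX_NONE)[0],key=cv2.contourArea)
    return c
# tray
s=load("w_tray"); im=s["image"]
c=quad((im.min(2)>205).astype(np.uint8)*255,(180,90,320,260))
h=cv2.convexHull(c)[:,0]; P=onz(s,h,.006)[:,:2]
r=cv2.minAreaRect((P*1000).astype(np.float32)); print("tray rect",r); B=cv2.boxPoints(r); print(B.round(1).tolist())
hsv=cv2.cvtColor(im,cv2.COLOR_BGR2HSV)
b=((hsv[...,0]>100)&(hsv[...,0]<125)&(hsv[...,1]>150)).astype(np.uint8)*255
c=quad(b,(230,190,300,280)); 
print("tab box px",cv2.boundingRect(c), "vals",[im[y,260].tolist() for y in (216,222,226,230,240,250,256)])
# frame
s=load("w_frame"); im=s["image"]
c=quad((im.max(2)<75).astype(np.uint8)*255,(160,95,330,245))
h=cv2.approxPolyDP(c,3,True)[:,0]
for uv,p in zip(h,onz(s,h,.014)): print(uv,(p*1000).round(1)[:2])
# torch in top view: tail red
for n in("top0","w_torch","scene0"):
    s=load(n); hsv=cv2.cvtColor(s["image"],cv2.COLOR_BGR2HSV)
    m=(((hsv[...,0]<6)|(hsv[...,0]>174))&(hsv[...,1]>180)&(hsv[...,2]>110)).astype(np.uint8)*255
    for c in sorted(cv2.findContours(m,0,2)[0],key=cv2.contourArea)[-2:]:
        (u,v),rad=cv2.minEnclosingCircle(c); print(n,round(u,1),round(v,1),round(rad,1),onz(s,(u,v),.165)[0].round(4))
E
```

```text
tray rect ((464.41156005859375, -253.8013916015625), (68.96807861328125, 118.71604919433594), 61.726680755615234)
[[395.79998779296875, -256.1000061035156], [500.3999938964844, -312.29998779296875], [533.0, -251.5], [428.5, -195.3000030517578]]
tab box px (250, 212, 19, 48) vals [[129, 68, 28], [129, 68, 29], [195, 110, 46], [199, 115, 51], [200, 114, 51], [199, 113, 49], [199, 114, 49]]
[188 110] [679.5  30.6]
[186 216] [588.7  55.9]
[190 219] [585.1  53. ]
[183 231] [574.7  62.4]
[187 233] [572.1  59.2]
[197 217] [585.8  46.1]
[207 217] [584.   37.1]
[210 128] [661.7  15.9]
[277 133] [646.8 -39.3]
[269 222] [568.3 -18.3]
[278 223] [565.7 -26.3]
[286 240] [547.3 -30.9]
[290 239] [547.6 -34.7]
[285 225] [562.5 -32.4]
[289 224] [562.8 -36.2]
[301 119] [654.4 -61.1]
top0 293.5 173.5 2.1 [ 0.6117 -0.0302  0.165 ]
top0 174.3 213.3 4.4 [0.5228 0.2379 0.165 ]
w_torch 252.2 178.2 13.8 [0.5234 0.2385 0.165 ]
scene0 216.5 196.0 1.5 [0.7175 0.0461 0.165 ]
scene0 346.9 193.5 4.2 [0.5223 0.2379 0.165 ]
```

View pics/w_torch.png

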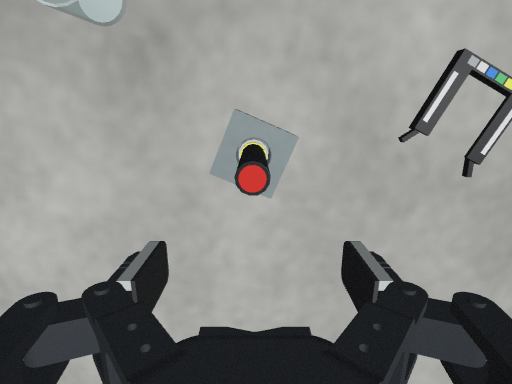

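The torch tail is at (252,178) in the wrist view. All three cameras put it at (0.523, 0.238), and the holder is below it. The tray measures 69x119 mm with yaw -0.493, and the frame outline matches its given size: origin about (0.5965, 0.004), yaw -0.268. First I'll check reachability, then grasp the tab.

```bash
cat >> h.py <<'E'
FO=np.array([.5965,.0041]); FY=-.268
TO=np.array([.4644,-.2538]); TY=-.493
def u(y): return np.array([np.cos(y),np.sin(y)])
def tabpose(o,yaw,z=.185): return [*(np.array(o)-.043*u(yaw)),z], R2q(down(yaw+np.pi/2))
E
python3 - <<'E'
from h import *
from plant import arm
s=load("w_tray"); P=tabpose(TO,TY)[0]; 
ux=np.array([*u(TY),0]); uy=np.array([-ux[1],ux[0],0]); c=np.array([P[0],P[1],.042])
print("tab corners predicted px",proj(s,[c+a*.015*ux+b*.006*uy for a,b in((1,1),(1,-1),(-1,-1),(-1,1))]).round(0).tolist())
for o,y in((TO,TY),(FO-.16*u(FY)+[0,-.08],-.4),(FO-.115*u(FY),FY),(FO,FY)): print(arm.inverse_kinematics(*tabpose(o,y)))
N=np.array([*(FO+.015*u(FY)),.012]); 
for th in(-.3,-.15,0,.15,.3):
    d=np.array([-np.cos(th),-np.sin(th),1])/2**.5; z=-d
    y=np.array([-np.sin(th),np.cos(th),0])
    for k in(1,-1): print(th,k,arm.inverse_kinematics(N+.388*d,R2q(np.c_[np.cross(k*y,z),k*y,z])))
P,q=tabpose(TO,TY,.26); arm.move_pose(P,q)
P,q=tabpose(TO,TY); print(arm.line_to(P,speed=.12,max_force=15))
arm.set_gripper(0.0); st=arm.get_state(); print(st["grip_width"],st["finger_force"],st["position"],st["contact_force"],st["time"])
E
```

```text
tab corners predicted px [[249.0, 227.0], [264.0, 225.0], [269.0, 258.0], [255.0, 260.0]]
[-0.50079434  0.1523354  -0.50680684  0.91165409  0.         -0.00779434]
[-0.04167041  0.00113027 -0.67323176  0.89643429  0.          0.35832959]
[ 0.10306689  0.08144335 -0.58855025  0.90080273  0.          0.37106689]
[ 0.02789469  0.27231408 -0.35402891  0.94445333  0.          0.29589469]
-0.3 1 [ 0.38105302 -0.47874468 -0.93058918  0.45844947 -0.46140044  0.52036192]
-0.3 -1 [ 0.38105302 -0.47874468 -0.93058918  0.45844947 -0.46140044 -2.62123073]
-0.15 1 [ 0.20933517 -0.5685828  -0.98649353  0.40046353 -0.25129188  0.25962536]
-0.15 -1 [ 0.20933517 -0.5685828  -0.98649353  0.40046353 -0.25129188 -2.88196729]
0 1 [ 5.11247339e-04 -6.01946501e-01 -1.00550284e+00  3.81841888e-01
 -3.61506452e-04  3.61506476e-04]
0 -1 [ 5.11247339e-04 -6.01946501e-01 -1.00550284e+00  3.81841888e-01
 -3.61506452e-04 -3.14123115e+00]
0.15 1 [-0.20837221 -0.56876337 -0.98659896  0.40035846  0.25063373 -0.2588997 ]
0.15 -1 [-0.20837221 -0.56876337 -0.98659896  0.40035846  0.25063373  2.88269296]
0.3 1 [-0.38022495 -0.47905488 -0.93079406  0.45822993  0.46089231 -0.51963183]
0.3 -1 [-0.38022495 -0.47905488 -0.93079406  0.45822993  0.46089231  2.62196082]
False
0.011201965484334428 59.000850319862366 [ 0.42661167 -0.23352788  0.18529258] [ 0.15657167 -0.13428352  3.63716625] 10.2083
```

```bash
python3 - <<'E'
from h import *
from plant import arm
for o,y in((FO-.165*u(FY)+[0,-.08],-.4),(FO-.115*u(FY),FY)):
    P,q=tabpose(o,y); print(arm.line_to(P,frame=q,speed=.15,max_force=25))
st=arm.get_state(); print(st["grip_width"],st["position"],P,st["contact_force"],st["time"])
wrist(arm,"w_pre"); s=arm.snapshot("top"); np.savez("pics/top1.npz",**s); cv2.imwrite("pics/top1.png",cv2.resize(s["image"][120:280,180:360],None,fx=3.3,fy=3.3,interpolation=2))
w=load("w_pre")["image"]; t=cv2.imread("pics/top1.png"); t=cv2.resize(t,(432,384)); cv2.imwrite("pics/pre.png",cv2.resize(np.hstack([t,w]),(800,325)))
E
```

```text
False
False
0.011470649227094693 [0.44456539 0.04686672 0.18529279] [np.float64(0.4441402158478888), np.float64(0.04593893130951216), 0.185] [2.26222288 1.88603553 4.81196873] 12.4917
```

View pics/pre.png

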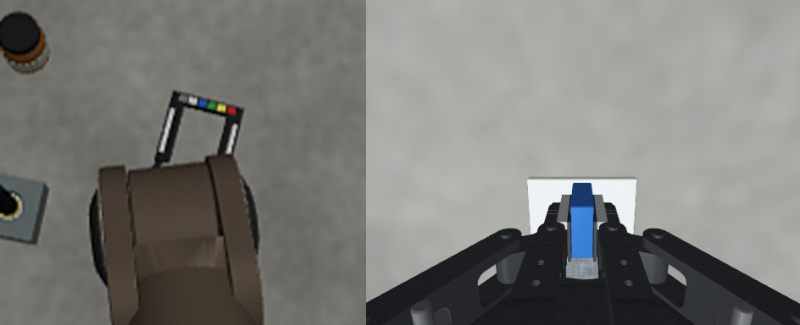

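The left half shows the frame ahead of the gripper with the arm hiding the tray. The right half shows the tray's rear edge level, with composite corners at (528,178) and (636,178) and the tab squarely pinched. I'll measure the tray's offset from that edge and then insert.

```bash
python3 - <<'E'
from h import *
s=load("w_pre"); im=s["image"]
m=(im.min(2)>200).astype(np.uint8)
ys,xs=np.where(m[190:300]); 
E=[]
for x in range(195,315,3):
    col=np.where(m[195:260,x])[0]
    if len(col)>8: E.append((x,195+col[0]))
E=np.array(E); print(E[[0,-1]])
P=onz(s,E,.006)[:,:2]; k=np.polyfit(P@u(FY+np.pi/2),P@u(FY),1); print("rear edge yaw rel frame",-np.arctan(k[0]))
for r in (212,218,224,230):
    c=np.where(m[r,150:360])[0]+150; p=onz(s,[(c[0]-.5,r),(c[-1]+.5,r)],.006)[:,:2]
    q=(p-FO)@np.c_[u(FY),u(FY+np.pi/2)]; print(r,c[0],c[-1],(q*1000).round(1).tolist())
E
```

```text
[[195 212]
 [312 212]]
rear edge yaw rel frame 0.0014835525999470007
212 190 318 [[-174.7, -32.8], [-174.8, 36.1]]
218 191 318 [[-171.3, -32.5], [-171.4, 36.3]]
224 191 318 [[-167.8, -32.7], [-167.9, 36.6]]
230 191 317 [[-164.3, -32.9], [-164.4, 36.2]]
```

```bash
python3 - <<'E'
from h import *
from plant import arm
M=np.c_[u(FY),u(FY+np.pi/2)]
def rep(r):
    st=arm.get_state(); p=(st["position"][:2]-FO)@M*1000; f=st["contact_force"]; print(r,p.round(1)+[43,0],"F",(f[:2]@M).round(1),f[2].round(1),st["wrist_torque"].round(2),round(st["time"],2))
for x,v,mf in((-.05,.08,25),(-.015,.05,25),(.006,.03,30)):
    P,q=tabpose(FO+M@[x,.0005],FY); r=arm.line_to(P,frame=q,speed=v,max_force=mf); rep(r)
    if r: break
E
```

```text
False [-50.7   0.4] F [-2.8  0.6] 8.6 [ 0.17  0.31 -0.01] 13.56
False [-15.9   0.4] F [-3.4 -0.5] 9.5 [ 0.15  0.54 -0.01] 14.41
False [1.8 0.3] F [-20.2  -0.2] 21.4 [1.02 3.22 0.02] 15.26
```

```bash
python3 - <<'E'
from h import *
from plant import arm
M=np.c_[u(FY),u(FY+np.pi/2)]
arm.set_gripper(.06)
st=arm.get_state(); P=st["position"].copy(); P[2]=.30; arm.line_to(P,speed=.3)
arm.dwell(.2); s=wrist(arm,"w_home"); print(arm.get_state()["time"])
cv2.imwrite("pics/home_c.png",cv2.resize(s["image"][110:330,130:380],None,fx=2.6,fy=2.6,interpolation=2))
m=(s["image"].min(2)>200).astype(np.uint8)
for x in(215,225,235,275,285,295):
    col=np.where(m[60:330,x])[0]
    if len(col): print(x,col[0]+60,((onz(s,(x,col[0]+59.5),.006)[0,:2]-FO)@M*1000).round(1))
E
```

```text
16.5667
225 166 [-60.2 -26.1]
235 166 [-60.2 -17.1]
275 166 [-60.2  19. ]
285 166 [-60.2  28.1]
295 271 [45.8 41.1]
```

View pics/home_c.png

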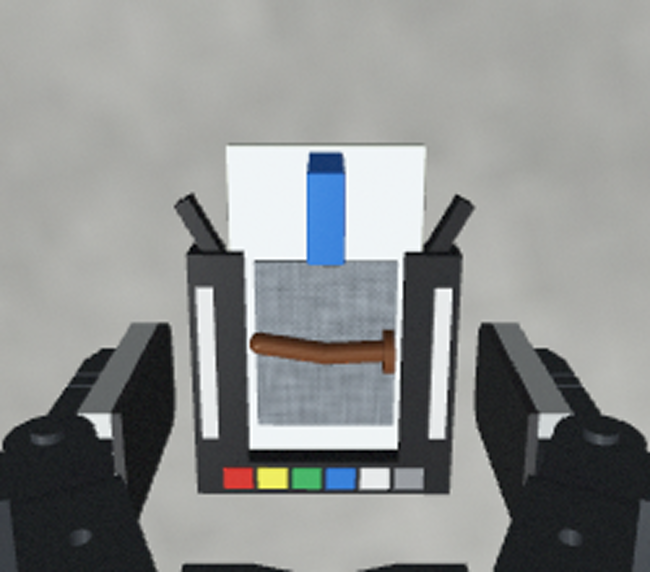

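The crop shows the tray straight between the walls: rear edge at row 145, front edge at row 449, and the stop's dark inner face right behind it (rows 450–463) with no bench visible in between. I'll check that gap numerically.

```bash
python3 - <<'E'
from h import *
s=load("w_home"); M=np.c_[u(FY),u(FY+np.pi/2)]; im=s["image"]
for c in(240,256,272): print(c,im[276:300,c].sum(1).tolist())
f=lambda v,z:((onz(s,(255,v),z)[0,:2]-FO)@M*1000).round(1)
for v in (281.5,282,282.5,283): print("tray edge",v,f(v,.006))
for v in (286,287,288,289,290): print("stop top",v,f(v,.014))
# walls front end z=.014, row of step at crop y~252
for v in (206,206.5,207): print("wall front",f(v,.014))
E
```

```text
240 [728, 729, 729, 729, 729, 727, 606, 50, 56, 70, 47, 88, 153, 176, 399, 397, 399, 400, 398, 397, 397, 389, 148, 178]
256 [729, 728, 729, 730, 730, 726, 610, 69, 60, 68, 55, 87, 138, 167, 362, 401, 401, 401, 399, 408, 401, 402, 221, 178]
272 [728, 729, 729, 728, 729, 727, 609, 72, 41, 62, 70, 84, 146, 195, 640, 697, 695, 698, 696, 697, 696, 692, 320, 181]
tray edge 281.5 [58.3  1.1]
tray edge 282 [58.9  1.1]
tray edge 282.5 [59.5  1.1]
tray edge 283 [60.   1.1]
stop top 286 [58.3  1.1]
stop top 287 [59.4  1.1]
stop top 288 [60.5  1.1]
stop top 289 [61.7  1.1]
stop top 290 [62.8  1.1]
wall front [-24.4   1. ]
wall front [-23.9   1. ]
wall front [-23.4   1. ]
```

The tray front edge sits at about 59.3 mm and the stop face at about 59.7 mm, within 1 mm, and contact was felt at 20 N. The tray is home. Next is the torch.

```bash
cat >> h.py <<'E'
M=np.c_[u(FY),u(FY+np.pi/2)]
N=np.array([*(FO+M@[.0155,.0005]),.012])
def aim(L,th=.3):
    d=np.array([-np.cos(th),-np.sin(th),1])/2**.5; y=np.array([-np.sin(th),np.cos(th),0])
    return N+L*d, R2q(np.c_[np.cross(y,-d),y,-d])
E
python3 - <<'E'
from h import *
from plant import arm
X=[.5229,.2381]; q=R2q(down(.427+np.pi/2))
P=arm.get_state()["position"].copy(); P[2]=.36; arm.line_to(P,speed=.3)
arm.set_gripper(.085)
arm.move_pose([*X,.41],q)
print(arm.line_to([*X,.293],speed=.12,max_force=12))
p0=arm.get_state()
arm.set_gripper(0.0); st=arm.get_state(); print(st["grip_width"],st["finger_force"],st["position"],(st["contact_force"]-p0["contact_force"]).round(1),st["time"])
print(arm.line_to([*X,.36],speed=.1,max_force=25)); st=arm.get_state(); print(st["contact_force"],st["position"])
print(arm.line_to([*X,.45],speed=.2)); st=arm.get_state(); print(st["grip_width"],st["contact_force"],st["time"])
for L in(.47,.388): print(arm.inverse_kinematics(*aim(L)))
E
```

```text
False
0.024216101190869945 58.80801558494568 [0.52299884 0.23820346 0.29337895] [-0.2 -0.2  0.8] 19.9167
False
[-1.28121121  0.52244082 -0.71245111] [0.52277054 0.23802601 0.35925813]
False
0.024770567505231753 [ 0.45483683  0.32181292 -1.058876  ] 21.3333
[-0.52742645 -0.58957465 -0.83370882  0.73169571  0.54751422 -0.65566972]
[-0.37830071 -0.47812639 -0.9305356   0.45680688  0.4597107  -0.51793669]
```

```bash
python3 - <<'E'
from h import *
from plant import arm
arm.move_pose(*aim(.46)); st=arm.get_state(); print(st["time"])
P,q=aim(.3885); print(arm.line_to(P,frame=q,speed=.1,max_force=15))
arm.dwell(.3); st=arm.get_state(); print(P,st["position"],st["grip_width"],st["contact_force"],st["time"])
for n in("scene","top"):
    s=arm.snapshot(n); np.savez(f"pics/{n}2.npz",**s); 
    c=proj(s,N)[0].astype(int); print(n,c, "lens",proj(s,N+.1*(P-N)/.3885),"grip",proj(s,N+.2335*(P-N)/.3885))
    a=s["image"][max(c[1]-60,0):c[1]+60,c[0]-75:c[0]+75]; cv2.imwrite(f"pics/{n}2c.png",cv2.resize(a,(400,320),interpolation=2))
s=wrist(arm,"w_fin")
cv2.imwrite("pics/fin.png",np.hstack([cv2.imread("pics/scene2c.png"),cv2.imread("pics/top2c.png")]))
E
```

```text
22.5833
False
[ 0.34913766 -0.08070495  0.28671098] [ 0.34904848 -0.08087887  0.28711945] 0.02463867663328523 [-0.15912345 -1.08909699 -1.83921206] 23.75
scene [240 197] lens [[252.29421514 161.14545148]] grip [[269.32868204 110.74711284]]
top [276 188] lens [[287.08628604 209.17762465]] grip [[304.88465162 242.59977796]]
```

View pics/fin.png

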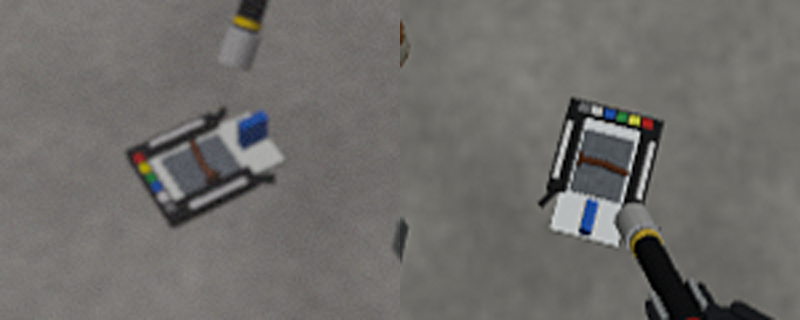

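View pics/w_fin.png

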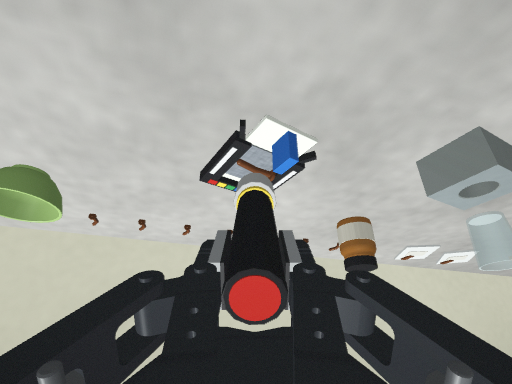

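The scene view shows the lens end at about crop (236,66), against a predicted (233,64), and the nail at (203,160). The top view shows the head just beside the tray end, pointing at the nail. The wrist view shows the torch centred in the pads. As a last check, I'll triangulate the yellow band against the intended axis.

```bash
python3 - <<'E'
from h import *
P,q=aim(.3885); d=(P-N)/.3885
A=[];B=[];uv={}
for n in("scene2","top2"):
    s=load(n); hsv=cv2.cvtColor(s["image"],cv2.COLOR_BGR2HSV); c=proj(s,N+.138*d)[0].astype(int)
    H=hsv[c[1]-15:c[1]+15,c[0]-15:c[0]+15].astype(int)
    def cen(m): y,x=np.where(m); return np.array([x.mean()+c[0]-15,y.mean()+c[1]-15]),len(x)
    y,k=cen((H[...,0]>18)&(H[...,0]<34)&(H[...,1]>130)&(H[...,2]>70)); print(n,"yellow",y,k,"pred .138",proj(s,N+.138*d)[0],proj(s,N+.1*d)[0])
    o,r=ray(s,y); r=r[0]/np.linalg.norm(r); I=np.eye(3)-np.outer(r,r); A.append(I);B.append(I@o)
X=np.linalg.solve(sum(A),sum(B)); v=X-N; a=v@d; print("band",X.round(4),"along",a.round(4),"off axis",(v-a*d).round(4))
E
```

```text
scene2 yellow [256.87878788 145.18181818] 33 pred .138 [257.04842085 147.07961246] [252.29421514 161.14545148]
top2 yellow [290.875 216.625] 32 pred .138 [291.71102538 217.86205956] [287.08628604 209.17762465]
band [ 0.5203 -0.0262  0.1191] along 0.143 off axis [0.0053 0.0032 0.006 ]
```

```bash
python3 - <<'E'
from plant import arm
print(arm.get_state()["time"],arm.sign_off())
E
```

```text
the job is handed in; nothing more can be done
23.9 None
```

The job is handed in at 23.9 s: the tray is home against the stop, and the torch is held at about 45° with its lens about 10 cm from the nail and its beam on it; the jar, bowl and beaker were left alone.

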